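Set aside the sample jar with the loose cap

TASK

One of the two square amber jars on the bench has a loose cap. Grip a cap from above and test-twist it clockwise, about 45 degrees: on the loose one the cap turns while the jar stays still, on the tight one the whole jar turns along. Give the loose cap that clockwise twist where the jar stands, then set that jar down upright in the open steel tray, and leave the tight jar standing where it was.

Things in the scene. Friction and masses are not known exactly. Their poses are not given: they have to be found in the camera images.
- jar_a: One of two identical-looking square amber glass jars standing loose on the bench (other capped bottles are round). Body 64 x 64 x 70 mm high, sloping shoulder to 79 mm; on top, centred, a round blue ribbed cap, 48 mm diameter, from 84 to 116 mm above the underside, gripped from above. About 0.45 kg. Label on the -x side. Origin: centre of the underside, z up. Its name does not say whether its cap is loose.
- jar_b: One of two identical-looking square amber glass jars standing loose on the bench (other capped bottles are round). Body 64 x 64 x 70 mm high, sloping shoulder to 79 mm; on top, centred, a round blue ribbed cap, 48 mm diameter, from 84 to 116 mm above the underside, gripped from above. About 0.45 kg. Label on the -x side. Origin: centre of the underside, z up. Its name does not say whether its cap is loose.
- cap_a (a joint): Turn of jar_a's cap on its jar, rad, growing clockwise from above; 0 to 0.3 at the start, loose or tight; no stop below 3; cap cannot come off. A white rib, centre to rim, on the cap points along the jar's x at 0. Loose cap: turns at 0.015 N m, jar stays still on the bench. Tight cap: does not turn on its jar, the whole jar turns on the bench instead (0.1 to 0.2 N m).
- cap_b (a joint): Turn of jar_b's cap on its jar, rad, growing clockwise from above; 0 to 0.3 at the start, loose or tight; no stop below 3; cap cannot come off. A white rib, centre to rim, on the cap points along the jar's x at 0. Loose cap: turns at 0.015 N m, jar stays still on the bench. Tight cap: does not turn on its jar, the whole jar turns on the bench instead (0.1 to 0.2 N m).
- tray: Open shallow rectangular steel tray fixed to the bench, 160 (x) x 170 (y) x 25 mm high outside, walls 4 mm, floor 4 mm thick, empty. Origin: centre of its underside; z up.
Things that resemble listed ones, but are neither listed nor needed, are in the scene too. What is shaped like the jar_a but turquoise is not meant.

How it is judged:
By the outcome, as a careful person would: the job done as asked, in the order asked, and still so for the second after the job is handed in, with the robot touching nothing.
It also fails if it takes over 51 s, if anything falls off the work surface, if the arm or the gripper's body presses on something with over 40 N, if the wrist force passes 120 N, or if a joint passes its speed limit or range.

ROBOT

A 7-joint arm with a two-finger parallel gripper is mounted at the origin on the work surface. World frame = base frame: x ahead of the robot, y to its left, z up, the work surface at z = 0. Lengths are in m, angles in rad, forces in N, time in s.
With the tool pointing down it reaches from about 0.425 to 0.925 m from the base axis. Payload 6.8 kg.
Tool frame: the origin (TCP) lies on the centre line of the jaws, within the pads' length; the fingertips stand 14 mm ahead of it and the grasp point (between the pads) lies 5 mm behind it (r.nose_length is the distance from the TCP to the fingertips, in m); z points along the fingers, y is the direction in which the jaws open and shut (so a half turn about z gives the same grasp; the last joint's range is limited). The gripper opens to 85 mm and grips with 20 to 120 N. Pads are 22 mm wide; open, the fingers measure 114 mm over their backs; the gripper's body (76 mm by 85 mm) begins 54 mm behind the grasp point. The pads swing forward as they close: fully open they stand 13 mm farther back than shut.
Start: joints at [1.08, 0.477, 0.022, 1.555, -0.011, 1.109, -0.083], TCP at [0.252, -0.626, 0.245] pointing down, gripper open.
Joint ranges: [-2.96, 2.96], [-0.34, 2.1], [-1.41, 1.46], [0.24, 2.44], [-1.37, 4.51], [0.17, 1.92], [-2.96, 2.96]. Speed limits (rad/s): [2.39, 2.39, 3.14, 3.14, 3.14, 3.14, 3.14].

INTERFACE

Orientations are given as a rotation vector (axis times angle).
In Python, from bench import r, imaging, look_for, outline_of gives the robot as it stands. The module is installed in compiled form; this text tells all that it offers.
- The arm moves only by the tool carry_out, never from a script. Its arguments are lists of equal length, an entry for each row: "offset": the shift along the tool's x, y, z as a fraction of full scale, a list of three; "turn": the turn, a rotation vector about the tool's x, y, z as a fraction of full scale, a list of three. A call has 1 to 8 rows; each row is the pose to reach, as a shift and turn from the pose commanded when the call began, along the tool's axes at that moment; what a row does not reach only later rows make up. Full scale, the value 1, is 0.5 m for a shift and 1.5 rad for a turn. A row lasts 1/10 s, in which the tool goes at most 50 mm and 8.59 degrees, less where a joint would pass 70% of its speed; a pose out of reach is approached as far as the arm can. A call with a number of a shift or a turn outside -1 to 1 is refused whole. A call with a gripper value outside its range is refused whole. "hand" is the closure, from 0 (fully open) to 1 (shut), set as the call begins (left out, the last holds). The fingers move at their own pace and stop on an object; "force" is the grip in N (left out, the last holds). Time passes only in rows, so rows that repeat a pose let the fingers close. It gives the time, the measured TCP pose, the force and the opening at its end, in the units of the state.
- r.get_obs(): the state, without advancing time (a new reading comes with each control period).
- imaging.grab_frame(name): name is "scene" or "top"; returns a dict with "pixels" (384x512x3 uint8, red, green, blue), "fx", "fy", "cx", "cy" (pixels), "R" (3x3) and "t" (3): a world point X has camera coordinates R X + t. Camera axes: x right, y down, z forward; pixel columns grow to the right and rows downward; lengths in m; the calibration is good to about 2 mm. A picture is of the moment at which its call begins. There is no depth.
- r.hand_in(): hands the job in, once; it reports no verdict.
Trained networks look in the newest picture that a camera, given by its name, has taken for a name from the list of things; names that differ only in an ending like _2 or _b are one class to them, and where a whole thing is asked for, a point or a joint stands for the part that bears it (a point fixed in the world has none). Each returns a list of dicts, best first, with "score" (0 to 1); they miss things now and then, are a little off and sometimes report something else, mostly with a low value. They report only what shows in the picture. A call takes as long as a camera call. They do not tell look-alikes from the thing itself.
- look_for(query, camera): "xyz" ([x, y, z] in m, in the coordinates of the camera as it stood for that picture, good to about 4 mm: the middle of the surface that is visible of it).
- outline_of(query, camera): "region" (384x512 bool, what is visible of it).
The state is a dict: "clock": time; "joints": joint angles; "qvel": joint speeds; "tau": joint torques, N m; "tcp_pos": TCP position; "orientation": TCP orientation; "contact_force": force on the tool from outside, world axes, zero at the start; "moment": the same for the moment, N m; "grip_width": finger opening in m.
Only numpy, scipy, OpenCV 4.12 (cv2) and the standard library are available. Lean on these libraries where they do the work, as an engineer would, in place of code of your own. Each camera call takes 0.05 s, during which the arm holds its last target. There are 200 camera calls.

## Working session

There is one attempt and no reset: what is moved stays moved. The work goes in short steps, Python scripts to look and compute and a tool call to move; the robot and the scene stay as the last step left them, time stands still between calls to the robot, and variables do not carry over. Pictures are saved under pics/ and viewed, about 8 in all and at most 12, crops included, and the job is handed in when it is done.

Besides the shell and the picture viewer there is one more tool, called after "Request:" as a command line: name --argument value ..., lists and objects as JSON in quotes. carry_out: Moves the arm, as the interface text tells. Shift numbers are shares of 0.5 m and turn numbers shares of 1.5 rad, none past 1 either way. Its arguments: {"type":"object","properties":{"offset":{"type":"array","items":{"type":"array","items":{"type":"number","minimum":-1,"maximum":1}}},"turn":{"type":"array","items":{"type":"array","items":{"type":"number","minimum":-1,"maximum":1}}},"hand":{"type":"number"},"force":{"type":"number"}},"required":["offset","turn"]}

```bash
mkdir -p pics; cat > h.py <<'E'
from bench import r, imaging, look_for, outline_of
import numpy as np, cv2
from scipy.spatial.transform import Rotation as Rn
def save(f,n): cv2.imwrite('pics/'+n,f['pixels'][:,:,::-1])
def toworld(f,p): return np.array(f['R']).T@(np.array(p)-np.array(f['t']))
def pix2plane(f,u,v,z):
    d=np.array(f['R']).T@np.array([(u-f['cx'])/f['fx'],(v-f['cy'])/f['fy'],1]);c=-np.array(f['R']).T@np.array(f['t'])
    return c+d*(z-c[2])/d[2]
def proj(f,X):
    p=np.array(f['R'])@np.array(X)+np.array(f['t']); return p[0]/p[2]*f['fx']+f['cx'],p[1]/p[2]*f['fy']+f['cy']
E
python3 - <<'E'
from h import *
np.set_printoptions(precision=4,suppress=True)
o=r.get_obs();print(o)
fs={}
for c in('top','scene'):
    f=imaging.grab_frame(c);save(f,c+'0.png')
    print(c,f['fx'],-np.array(f['R']).T@np.array(f['t']),f['R'])
    for q in('jar_a','cap_a','tray'):
        for d in look_for(q,c): print(q,round(d['score'],2),toworld(f,d['xyz']))
    fs[c]=f
cv2.imwrite('pics/both.png',cv2.resize(np.vstack([fs['top']['pixels'],fs['scene']['pixels']])[:,:,::-1],None,fx=.78,fy=.78))
E
```

```text
{'clock': 0.0, 'joints': array([ 1.0799,  0.4778,  0.0224,  1.5564, -0.0115,  1.1093, -0.0831]), 'qvel': array([-0.0006, -0.0005, -0.0002,  0.0023,  0.0002,  0.0019, -0.0007]), 'tau': array([ -0.0007, -59.6448,   1.6077, -28.12  ,   0.0125,   0.0093,
        -0.    ]), 'tcp_pos': array([ 0.2519, -0.6256,  0.2443]), 'orientation': array([-3.0825, -0.5974,  0.0008]), 'contact_force': array([ 0.3659, -0.8804,  0.2542]), 'moment': array([ 0.0158, -0.0196, -0.0045]), 'grip_width': 0.08523038870796017}
top 348.81487635754775 [ 0.4326 -0.0313  0.8236] [[ 0.0203 -0.9997 -0.0164]
 [-0.9947 -0.0185 -0.1013]
 [ 0.101   0.0184 -0.9947]]
jar_a 0.96 [ 0.4635 -0.1028  0.1041]
jar_a 0.78 [0.461  0.0228 0.1104]
jar_a 0.77 [ 0.4472 -0.2355  0.0778]
jar_a 0.6 [ 0.5718 -0.2655  0.0722]
cap_a 0.94 [0.4617 0.0274 0.1129]
cap_a 0.82 [ 0.5686 -0.2669  0.1196]
cap_a 0.81 [ 0.4504 -0.2514  0.11  ]
cap_a 0.59 [ 0.4611 -0.1092  0.1176]
tray 0.57 [0.5502 0.2337 0.0034]
scene 382.93903845867567 [ 1.0899 -0.3646  0.8209] [[ 0.4822  0.8759  0.0187]
 [ 0.6661 -0.3526 -0.6572]
 [-0.569   0.3293 -0.7535]]
jar_a 0.91 [ 0.5914 -0.2759  0.0695]
jar_a 0.88 [0.4846 0.0151 0.0705]
jar_a 0.68 [ 0.476  -0.2533  0.0734]
cap_a 0.94 [ 0.5875 -0.2799  0.1167]
cap_a 0.9 [0.4702 0.0189 0.1163]
cap_a 0.76 [ 0.465  -0.2536  0.1184]
cap_a 0.76 [ 0.4762 -0.1096  0.1183]
tray 0.66 [0.5517 0.2303 0.0091]
```

View pics/both.png

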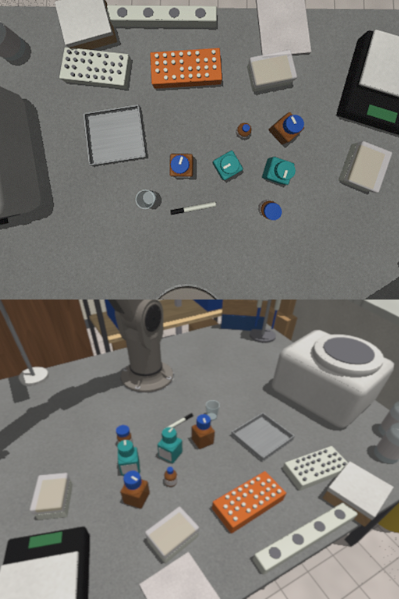

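```bash
python3 - <<'E'
from h import *
f=imaging.grab_frame('top');g=imaging.grab_frame('scene')
rows=[]
for X in([.462,.025,.06],[.572,-.27,.06]):
    row=[]
    for fr in(f,g):
        u,v=map(int,proj(fr,X)); p=fr['pixels'][v-32:v+32,u-32:u+32]
        print(u-32,v-32)
        row.append(cv2.resize(p,(300,300),interpolation=cv2.INTER_CUBIC))
    hsv=cv2.cvtColor(f['pixels'],cv2.COLOR_RGB2HSV)
    u,v=map(int,proj(f,X)); m=np.zeros((384,512),np.uint8);m[v-32:v+32,u-32:u+32]=1
    b=(cv2.inRange(hsv,(105,100,40),(128,255,255))>0)&(m>0)
    b=cv2.morphologyEx(b.astype(np.uint8),cv2.MORPH_CLOSE,np.ones((5,5)))
    c=max(cv2.findContours(b,0,2)[0],key=cv2.contourArea);e=cv2.minEnclosingCircle(c)
    print('circ',e,pix2plane(f,*e[0],.114))
    a=(cv2.inRange(hsv,(3,110,30),(20,255,255))>0)&(m>0)
    mm=cv2.morphologyEx(((a|(b>0))).astype(np.uint8),cv2.MORPH_OPEN,np.ones((3,3)))
    c=max(cv2.findContours(mm,0,2)[0],key=cv2.contourArea);print(cv2.minAreaRect(c))
    w=np.argwhere((hsv[...,1]<90)&(hsv[...,2]>150)&(cv2.dilate(b,np.ones((3,3)))>0)&(m>0))
    if len(w): print('rib',w.mean(0)[::-1],pix2plane(f,*w.mean(0)[::-1],.116))
    rows.append(np.hstack(row))
# top view of the second cap etc
cv2.imwrite('pics/crop1.png',np.vstack(rows)[:,:,::-1])
t=outline_of('tray','top')[0]['region'].astype(np.uint8)
rect=cv2.minAreaRect(max(cv2.findContours(t,0,2)[0],key=cv2.contourArea));print(rect)
P=[pix2plane(f,*q,.025) for q in cv2.boxPoints(rect)];print(np.round(P,3),np.mean(P,0))
E
```

```text
199 179
227 134
circ ((230.25, 210.25), 11.858641624450684) [0.46248123 0.02302061 0.114     ]
((232.0, 211.0), (28.0, 28.0), 90.0)
rib [231.47222222 205.27777778] [0.47254005 0.0206468  0.116     ]
334 132
141 206
circ ((376.0, 159.5), 13.463011741638184) [ 0.57233648 -0.2735109   0.114     ]
((369.0663757324219, 163.00442504882812), (29.444562911987305, 41.48579025268555), 48.8140754699707)
rib [376.17647059 153.05882353] [ 0.58534299 -0.27339999  0.116     ]
((146.62181091308594, 173.69395446777344), (70.0643081665039, 75.91899108886719), 82.64761352539062)
[[0.616 0.33  0.025]
 [0.643 0.153 0.025]
 [0.48  0.126 0.025]
 [0.454 0.299 0.025]] [0.54815025 0.22680212 0.025     ]
```

View pics/crop1.png

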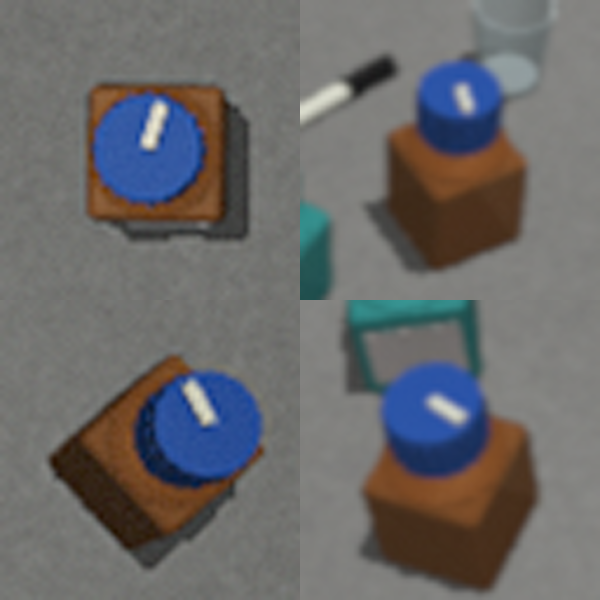

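```bash
cat >> h.py <<'E'
def go(X,yaw=None):
    """offset & turn for target TCP X with tool down; yaw= direction of tool x axis"""
    o=r.get_obs(); R=Rn.from_rotvec(o['orientation']); x=R.as_matrix()[:,0]; y0=np.arctan2(x[1],x[0])
    if yaw is None: yaw=y0
    T=Rn.from_euler('z',yaw)*Rn.from_euler('x',np.pi)
    d=R.inv().apply(np.array(X)-o['tcp_pos']); t=(R.inv()*T).as_rotvec()
    print('t',round(o['clock'],2),'tcp',np.round(o['tcp_pos'],4),'yaw',round(y0,3),'off',np.round(d/.5,4),'turn',np.round(t/1.5,4),'rows',np.linalg.norm(d)/.05,np.degrees(np.linalg.norm(t))/8.59,'w',round(o['grip_width'],4),'F',np.round(o['contact_force'],2),'M',np.round(o['moment'],3))
E
python3 - <<'E'
from h import *
f=imaging.grab_frame('top');g=imaging.grab_frame('scene')
k=1/4.6875
for n,a,b in(('1',(199+150*k,179+148*k),(227+160*k,134+93*k)),('2',(334+208*k,132+124*k),(141+135*k,206+104*k))):
    print(n,pix2plane(f,*a,.116),pix2plane(g,*b,.116))
go([.573,-.276,.20])
E
```

```text
1 [0.46177131 0.02132705 0.116     ] [0.46909397 0.02259103 0.116     ]
2 [ 0.57419818 -0.27768966  0.116     ] [ 0.58021112 -0.27504936  0.116     ]
t 0.65 tcp [ 0.2521 -0.6262  0.2453] yaw 0.383 off [ 0.8568 -0.4099  0.0907] turn [ 0. -0. -0.] rows 9.541779355081275 0.0002737866133086032 w 0.0856 F [-0.39  0.31  0.53] M [0.043 0.019 0.008]
```

Request:
carry_out --offset '[[0.1, -0.05, 0.01], [0.2, -0.1, 0.02], [0.3, -0.15, 0.03], [0.39, -0.19, 0.04], [0.48, -0.23, 0.05], [0.57, -0.27, 0.06], [0.66, -0.31, 0.07], [0.75, -0.36, 0.08]]' --turn '[[0, 0, 0], [0, 0, 0], [0, 0, 0], [0, 0, 0], [0, 0, 0], [0, 0, 0], [0, 0, 0], [0, 0, 0]]' --hand 0 --force 30

```text
clock: 1.45
tcp_pos: [0.5226, -0.3315, 0.2072]
orientation: [3.084, 0.597, 0.001]
contact_force: [0.9, -0.8, 0.2]
grip_width: 0.0856
```

```bash
python3 -c "
from h import *
go([.576,-.276,.16])"
```

```text
t 1.45 tcp [ 0.5226 -0.3315  0.2072] yaw 0.382 off [ 0.1405 -0.0631  0.0944] turn [ 0.0005 -0.0003 -0.    ] rows 1.8062108454823196 0.005998577208867357 w 0.0856 F [ 0.94 -0.83  0.21] M [-0.034 -0.003  0.01 ]
```

Request:
carry_out --offset '[[0.06, -0.02, 0.04], [0.112, -0.048, 0.09], [0.112, -0.048, 0.09], [0.112, -0.048, 0.09], [0.112, -0.048, 0.09]]' --turn '[[0, 0, 0], [0, 0, 0], [0, 0, 0], [0, 0, 0], [0, 0, 0]]'

```text
clock: 1.95
tcp_pos: [0.5637, -0.2913, 0.1628]
orientation: [3.083, 0.594, 0.0]
contact_force: [0.1, -0.9, -0.3]
grip_width: 0.0856
```

```bash
python3 - <<'E'
from h import *
go([.576,-.276,.10])
f=imaging.grab_frame('top');g=imaging.grab_frame('scene')
a=[]
for fr in(f,g):
    u,v=map(int,proj(fr,[.576,-.276,.12])); a.append(cv2.resize(fr['pixels'][v-50:v+50,u-50:u+50],(380,380),interpolation=cv2.INTER_CUBIC))
cv2.imwrite('pics/c2.png',np.hstack(a)[:,:,::-1])
E
```

```text
t 1.95 tcp [ 0.5637 -0.2913  0.1628] yaw 0.381 off [ 0.0341 -0.0194  0.1255] turn [0.0009 0.     0.    ] rows 1.314887191831853 0.009155339693189464 w 0.0856 F [ 0.07 -0.92 -0.28] M [ 0.007 -0.041 -0.016]
```

View pics/c2.png

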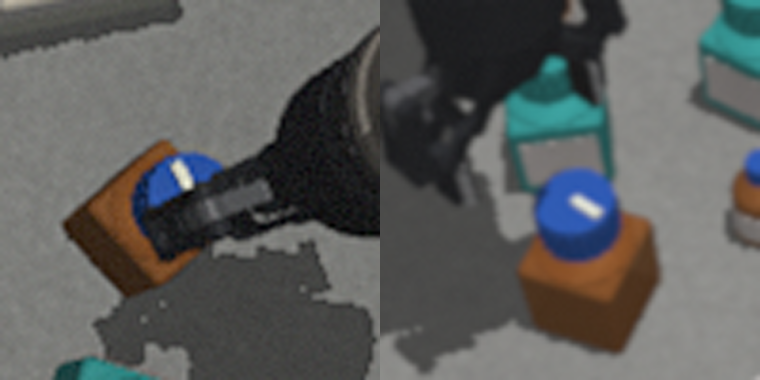

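```bash
python3 - <<'E'
from h import *
go([.576,-.276,.10]); print(r.get_obs()['qvel'])
f=imaging.grab_frame('top');g=imaging.grab_frame('scene')
for fr in(f,g): print(proj(fr,[.576,-.276,.116]))
E
```

```text
t 2.05 tcp [ 0.5637 -0.2915  0.1631] yaw 0.38 off [ 0.0343 -0.0199  0.1261] turn [ 0.0011 -0.0003 -0.    ] rows 1.3221167120653954 0.011689088376295008 w 0.0852 F [0.01 0.38 0.22] M [ 0.024  0.027 -0.015]
[ 0.00180888 -0.0014145  -0.00534254  0.00034051 -0.00065234  0.0009893
 -0.00111607]
(np.float64(377.5278434956645), np.float64(157.57177441394154))
(np.float64(168.71276070247757), np.float64(226.97609874855303))
```

Request:
carry_out --offset '[[0.034, -0.02, 0], [0.034, -0.02, 0.03], [0.034, -0.02, 0.08], [0.034, -0.02, 0.126], [0.034, -0.02, 0.126], [0.034, -0.02, 0.126]]' --turn '[[0, 0, 0], [0, 0, 0], [0, 0, 0], [0, 0, 0], [0, 0, 0], [0, 0, 0]]'

```text
clock: 2.75
tcp_pos: [0.5755, -0.2745, 0.0986]
orientation: [-3.084, -0.597, 0.002]
contact_force: [0.7, 0.1, 0.2]
grip_width: 0.0856
```

```bash
python3 - <<'E'
from h import *
go([.576,-.276,.10])
f=imaging.grab_frame('top');g=imaging.grab_frame('scene')
a=[]
for fr in(f,g):
    u,v=map(int,proj(fr,[.576,-.276,.12])); a.append(cv2.resize(fr['pixels'][v-40:v+40,u-40:u+40],(380,380),interpolation=cv2.INTER_CUBIC))
cv2.imwrite('pics/c3.png',np.hstack(a)[:,:,::-1])
E
```

```text
t 2.75 tcp [ 0.5755 -0.2745  0.0986] yaw 0.382 off [-0.0001  0.0031 -0.0028] turn [-0.0004  0.0007 -0.    ] rows 0.04169020386604133 0.00865553936764441 w 0.0856 F [0.67 0.07 0.16] M [-0.013  0.012  0.003]
```

View pics/c3.png

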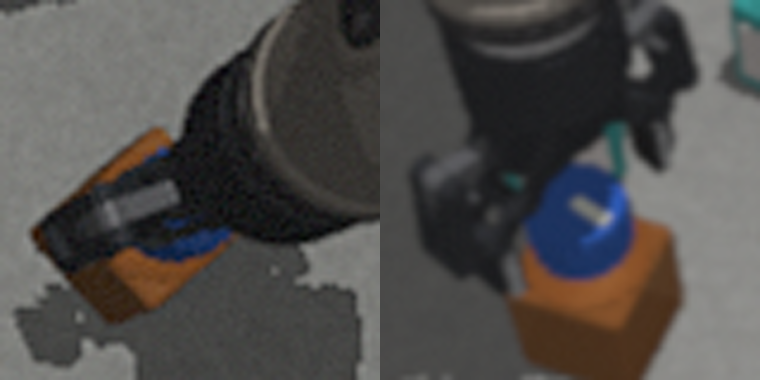

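Request:
carry_out --offset '[[0, 0.003, 0], [0, 0.003, 0], [0, 0.003, 0], [0, 0.003, 0], [0, 0.003, 0], [0, 0.003, 0], [0, 0.003, 0], [0, 0.003, 0]]' --turn '[[0, 0, 0], [0, 0, 0], [0, 0, 0], [0, 0, 0], [0, 0, 0], [0, 0, 0], [0, 0, 0], [0, 0, 0]]' --hand 1 --force 30

```text
clock: 3.65
tcp_pos: [0.5772, -0.2758, 0.1]
orientation: [3.083, 0.597, 0.002]
contact_force: [-0.9, -0.5, 5.0]
grip_width: 0.0468
```

```bash
python3 - <<'E'
from h import *
go([.576,-.276,.10])
g=imaging.grab_frame('scene');save(g,'pre.png')
M=[]
for i in range(4): imaging.grab_frame('scene');M.append(r.get_obs()['moment'])
print(np.mean(M,0))
E
```

```text
t 3.65 tcp [ 0.5772 -0.2758  0.1   ] yaw 0.383 off [-0.0024 -0.0005 -0.    ] turn [ 0.0007 -0.0005 -0.    ] rows 0.024678947143489203 0.009092181466477882 w 0.0468 F [-0.93 -0.49  5.  ] M [-0.023  0.195  0.033]
[-0.03963094  0.26922187  0.00248117]
```

Request:
carry_out --offset '[[0, 0, 0], [0, 0, 0], [0, 0, 0], [0, 0, 0], [0, 0, 0]]' --turn '[[0, 0, 0.06], [0, 0, 0.12], [0, 0, 0.18], [0, 0, 0.18], [0, 0, 0.18]]'

```text
clock: 4.4
tcp_pos: [0.5772, -0.276, 0.1]
orientation: [3.136, 0.176, 0.002]
contact_force: [-0.9, -0.3, 5.8]
grip_width: 0.0471
```

```bash
python3 - <<'E'
from h import *
go([.576,-.276,.10])
g=imaging.grab_frame('scene');save(g,'post.png')
M=[]
for i in range(4): imaging.grab_frame('scene');M.append(r.get_obs()['moment'])
print(np.mean(M,0))
p=cv2.imread('pics/pre.png')
u,v=map(int,proj(g,[.576,-.276,.07]));a=[cv2.resize(x[v-35:v+35,u-35:u+35],(380,380),interpolation=cv2.INTER_CUBIC) for x in(p,g['pixels'][:,:,::-1])]
cv2.imwrite('pics/c4.png',np.hstack(a))
E
```

```text
t 4.4 tcp [ 0.5772 -0.276   0.1   ] yaw 0.112 off [-0.0025 -0.0002 -0.0001] turn [ 0.0008 -0.0007 -0.    ] rows 0.02477339085717606 0.010761184537037359 w 0.0471 F [-0.89 -0.29  5.84] M [-0.087  0.211 -0.045]
[-0.08223712  0.23705039  0.02068309]
```

View pics/c4.png

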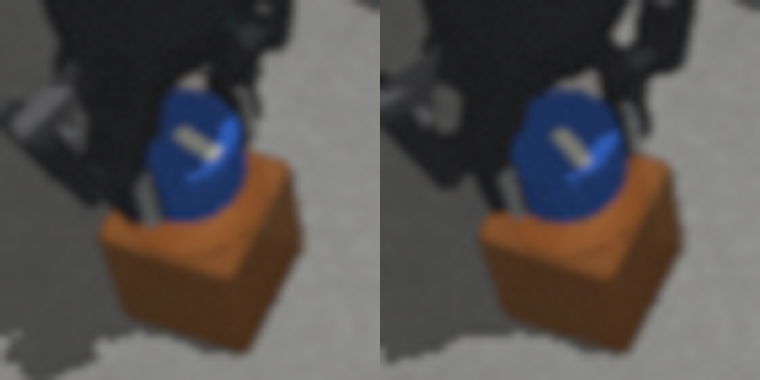

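The rib has turned and the jar's edges are in the same place, so this cap is the loose one. I'll finish the 45° twist.

Request:
carry_out --offset '[[0, 0, 0], [0, 0, 0], [0, 0, 0], [0, 0, 0], [0, 0, 0], [0, 0, 0], [0, 0, 0]]' --turn '[[0, 0, 0.07], [0, 0, 0.14], [0, 0, 0.21], [0, 0, 0.28], [0, 0, 0.35], [0, 0, 0.35], [0, 0, 0.35]]'

```text
clock: 5.35
tcp_pos: [0.5772, -0.2763, 0.1]
orientation: [3.074, -0.643, 0.002]
contact_force: [-1.0, -1.2, 5.7]
grip_width: 0.0472
```

```bash
python3 - <<'E'
from h import *
go([.577,-.276,.22])
g=imaging.grab_frame('scene');save(g,'post2.png')
p=cv2.imread('pics/pre.png')
u,v=map(int,proj(g,[.576,-.276,.07]));a=[cv2.resize(x[v-35:v+35,u-35:u+35],(380,380),interpolation=cv2.INTER_CUBIC) for x in(p,g['pixels'][:,:,::-1])]
cv2.imwrite('pics/c5.png',np.hstack(a))
E
```

```text
t 5.35 tcp [ 0.5772 -0.2763  0.1   ] yaw -0.413 off [-1.0e-04 -1.0e-04 -2.4e-01] turn [ 0.0006 -0.0012 -0.    ] rows 2.400433512562875 0.012990588649747892 w 0.0472 F [-1.03 -1.2   5.65] M [-0.27   0.238 -0.056]
```

View pics/c5.png

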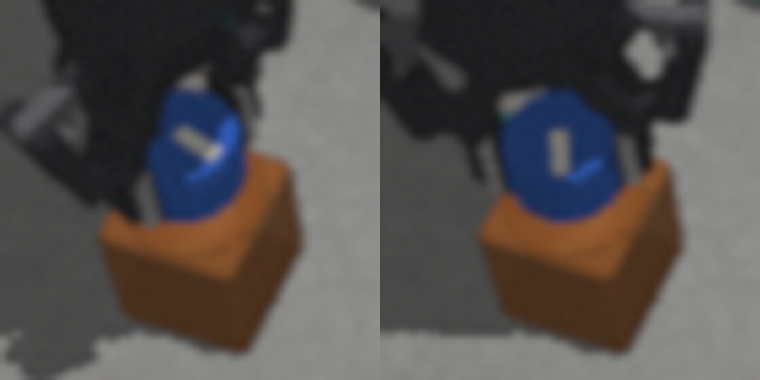

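Request:
carry_out --offset '[[0, 0, 0], [0, 0, 0], [0, 0, -0.02], [0, 0, -0.06], [0, 0, -0.12], [0, 0, -0.18], [0, 0, -0.24], [0, 0, -0.3]]' --turn '[[0, 0, 0], [0, 0, 0], [0, 0, 0], [0, 0, 0], [0, 0, 0], [0, 0, 0], [0, 0, 0], [0, 0, 0]]' --force 60

```text
clock: 6.2
tcp_pos: [0.5757, -0.2746, 0.2493]
orientation: [-3.075, 0.642, 0.004]
contact_force: [0.6, 0.2, -5.9]
grip_width: 0.0465
```

Request:
carry_out --offset '[[0, 0, -0.02], [-0.015, -0.03, -0.02], [-0.045, -0.09, -0.02], [-0.075, -0.15, -0.02], [-0.105, -0.21, -0.02], [-0.135, -0.27, -0.02], [-0.165, -0.33, -0.02], [-0.195, -0.39, -0.02]]' --turn '[[0, 0, 0], [0, 0, 0], [0, 0, 0], [0, 0, 0], [0, 0, 0], [0, 0, 0], [0, 0, 0], [0, 0, 0]]'

```text
clock: 7.0
tcp_pos: [0.5636, -0.0552, 0.2568]
orientation: [3.075, -0.641, -0.007]
contact_force: [0.4, -0.8, -5.6]
grip_width: 0.0461
```

```bash
python3 - <<'E'
from h import *
go([.548,.227,.25])
E
```

```text
t 7.0 tcp [ 0.5636 -0.0552  0.2568] yaw -0.411 off [-0.2541 -0.5049  0.0139] turn [0.0008 0.0026 0.    ] rows 5.6539434477476025 0.027776878154714985 w 0.0461 F [ 0.35 -0.81 -5.63] M [ 0.008 -0.086 -0.025]
```

Request:
carry_out --offset '[[-0.035, -0.07, 0.01], [-0.07, -0.14, 0.01], [-0.11, -0.21, 0.01], [-0.145, -0.28, 0.01], [-0.18, -0.35, 0.01], [-0.215, -0.42, 0.01], [-0.24, -0.48, 0.01], [-0.254, -0.505, 0.01]]' --turn '[[0, 0, 0], [0, 0, 0], [0, 0, 0], [0, 0, 0], [0, 0, 0], [0, 0, 0], [0, 0, 0], [0, 0, 0]]'

```text
clock: 7.8
tcp_pos: [0.5476, 0.2294, 0.2518]
orientation: [-3.077, 0.634, 0.006]
contact_force: [-0.6, -0.2, -6.8]
grip_width: 0.0466
```

Request:
carry_out --offset '[[0, 0, 0], [0, 0, 0], [0, 0, 0], [0, 0, 0.02]]' --turn '[[0, 0, 0], [0, 0, 0], [0, 0, 0], [0, 0, 0]]'

```text
clock: 8.2
tcp_pos: [0.5515, 0.2232, 0.2448]
orientation: [-3.073, 0.647, -0.004]
contact_force: [0.5, -0.2, -5.7]
grip_width: 0.0469
```

```bash
python3 - <<'E'
from h import *
go([.548,.227,.106])
f=imaging.grab_frame('top');g=imaging.grab_frame('scene')
a=[]
for fr in(f,g):
    u,v=map(int,proj(fr,[.548,.227,.1])); u=max(u,90);v=max(v,90);a.append(cv2.resize(fr['pixels'][v-90:v+90,u-90:u+90],(390,390),interpolation=cv2.INTER_CUBIC))
cv2.imwrite('pics/c6.png',np.hstack(a)[:,:,::-1])
E
```

```text
t 8.2 tcp [0.5515 0.2232 0.2448] yaw -0.415 off [-0.01   -0.0037  0.2777] turn [-0.001  -0.0014  0.    ] rows 2.7787895881918123 0.016865371447541144 w 0.0469 F [ 0.52 -0.18 -5.71] M [ 0.014 -0.046 -0.022]
```

View pics/c6.png

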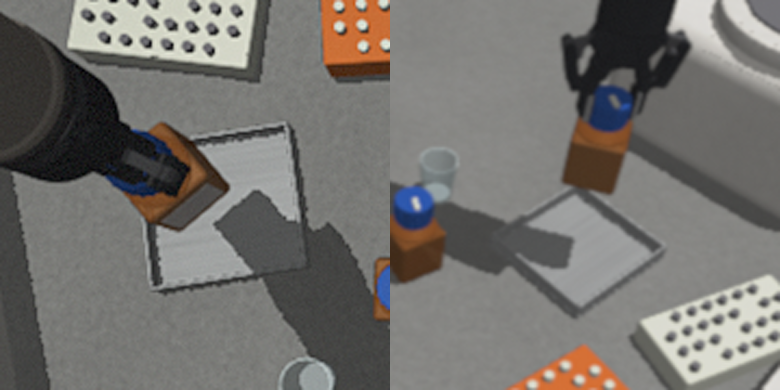

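Request:
carry_out --offset '[[-0.01, -0.003, 0.04], [-0.01, -0.003, 0.1], [-0.01, -0.003, 0.16], [-0.01, -0.003, 0.2], [-0.01, -0.003, 0.24], [-0.01, -0.003, 0.26], [-0.01, -0.003, 0.26], [-0.01, -0.003, 0.26]]' --turn '[[0, 0, 0], [0, 0, 0], [0, 0, 0], [0, 0, 0], [0, 0, 0], [0, 0, 0], [0, 0, 0], [0, 0, 0]]'

```text
clock: 9.1
tcp_pos: [0.5469, 0.228, 0.1147]
orientation: [-3.074, 0.643, -0.001]
contact_force: [0.4, 0.7, -4.8]
grip_width: 0.0464
```

Request:
carry_out --offset '[[0, 0, 0.006], [0, 0, 0.012], [0, 0, 0.018], [0, 0, 0.021], [0, 0, 0.021], [0, 0, 0.021]]' --turn '[[0, 0, 0], [0, 0, 0], [0, 0, 0], [0, 0, 0], [0, 0, 0], [0, 0, 0]]'

```text
clock: 9.7
tcp_pos: [0.5464, 0.228, 0.1042]
orientation: [-3.075, 0.643, -0.0]
contact_force: [-3.8, -2.4, 2.9]
grip_width: 0.0466
```

Request:
carry_out --offset '[[0, 0, 0], [0, 0, 0], [0, 0, 0], [0, 0, 0], [0, 0, 0], [0, 0, 0]]' --turn '[[0, 0, 0], [0, 0, 0], [0, 0, 0], [0, 0, 0], [0, 0, 0], [0, 0, 0]]' --hand 0

```text
clock: 10.3
tcp_pos: [0.5464, 0.228, 0.1036]
orientation: [-3.075, 0.643, -0.0]
contact_force: [-0.0, -0.2, 0.2]
grip_width: 0.0851
```

Request:
carry_out --offset '[[0, 0, -0.04], [0, 0, -0.1], [0, 0, -0.18], [0, 0, -0.26], [0, 0, -0.34], [0.05, 0.08, -0.36], [0.1, 0.16, -0.36], [0.15, 0.24, -0.36]]' --turn '[[0, 0, 0], [0, 0, 0], [0, 0, 0], [0, 0, 0], [0, 0, 0], [0, 0, 0], [0, 0, 0], [0, 0, 0]]'

```text
clock: 11.1
tcp_pos: [0.5673, 0.0866, 0.2844]
orientation: [-3.075, 0.641, -0.003]
contact_force: [1.6, 1.0, -1.0]
grip_width: 0.0854
```

Request:
carry_out --offset '[[0.03, 0.06, 0], [0.06, 0.12, 0], [0.06, 0.12, 0], [0.06, 0.12, 0], [0.06, 0.12, 0]]' --turn '[[0, 0, 0], [0, 0, 0], [0, 0, 0], [0, 0, 0], [0, 0, 0]]'

```text
clock: 11.6
tcp_pos: [0.5704, 0.0223, 0.2835]
orientation: [-3.075, 0.64, 0.0]
contact_force: [0.1, 0.2, -0.8]
grip_width: 0.0855
```

```bash
python3 - <<'E'
from h import *
go([.548,.227,.106])
f=imaging.grab_frame('top');g=imaging.grab_frame('scene')
cv2.imwrite('pics/fin.png',np.hstack([cv2.resize(x['pixels'],(400,300),interpolation=cv2.INTER_AREA) for x in(f,g)])[:,:,::-1])
a=[]
for fr in(f,g):
    u,v=map(int,proj(fr,[.548,.227,.05]));u=max(u,55);a.append(cv2.resize(fr['pixels'][v-55:v+55,u-55:u+55],(400,300),interpolation=cv2.INTER_CUBIC))
cv2.imwrite('pics/fin.png',np.vstack([cv2.imread('pics/fin.png'),np.hstack(a)[:,:,::-1]]))
E
```

```text
t 11.6 tcp [0.5704 0.0223 0.2835] yaw -0.411 off [-0.2042 -0.3572  0.3553] turn [-0.0004  0.0002 -0.    ] rows 5.436819449579911 0.004632633843409992 w 0.0855 F [ 0.15  0.16 -0.82] M [-0.039  0.096  0.008]
```

View pics/fin.png

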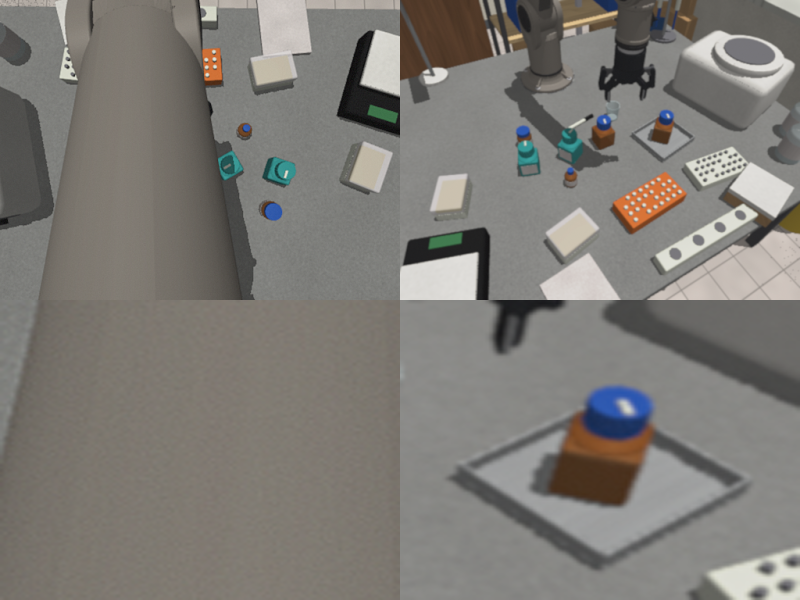

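```bash
python3 -c "
from h import *
print(r.hand_in())"
```

```text
the job is handed in; nothing more can be done
None
```

The job is handed in: the loose-capped jar was twisted where it stood and now stands upright in the tray.

- **Finding the loose cap:** I gripped the cap of the amber jar at about (0.577, -0.276) and gave it a 15° clockwise test twist. The white rib turned and the jar stayed still, with hardly any torque about the vertical, so this was the loose one.
- **Twist and placing:** I continued the twist to about 45.6° in all (wrist yaw 0.383 to -0.413 rad), with the jar still unmoved. I then lifted the jar and set it down at about (0.546, 0.228) in the tray.
- **Tight jar:** I never touched the other amber jar, so I only concluded it is tight because this one was loose.

In the last scene picture the jar is upright inside the tray walls, the other amber jar is where it was, and the gripper is open and clear. The arm hid the tray in the last top view, so that final check rests on one camera. The clock read about 11.7 s, against the 51 s limit.

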